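# Press the lids home on cement, primer and polish

### The job

The resoling job is done, so close up before things dry out, the quickest-drying first: with the fingertips press the lid of the tall cement tin fully home, then the lid of the squat white primer tub, then the lid of the flat polish tin. Press each one lightly so that nothing is dented, leave the three containers standing where they are without lifting or tipping them, and do not disturb the tools and supplies lying around them.

Things in the scene. Friction and masses are not known exactly. Their poses are not given: they have to be found in the camera images.
- cement_tin: the tall tin of sole cement: round half-litre steel lever-lid tin with a paper wrap, 86 mm across, rim 100 mm high, 0.33 to 0.6 kg, standing loose on the bench, open end up. Origin at the centre of its underside, z up
- cement_lid_top (a point): centre of the upper face of the lid of the tall tin of sole cement (plug lid, a flat steel disc 70 mm across with two thin beads); 102 mm above the bench when the lid is home, higher by the joint value while it stands up
- cement_lid (a joint): how far that lid stands above its closed place, m: 0 fully home, 0.007 to 0.010 at the start. It slides straight down stiffly, at about 4 N, stays where it is left (no spring), and stops at 0; it does not come off. Its top flexes a little under the finger (about 8 N per mm)
- primer_tub: the squat white tub of primer: round white plastic tub 76 mm across, its lid a ribbed white overcap 77 mm across, 0.17 to 0.31 kg, standing loose. Origin at the centre of its underside, z up
- primer_lid_top (a point): centre of the upper face of the lid of the squat white tub of primer (ribbed plastic overcap 77 mm across, flat on top); 66 mm above the bench when the lid is home, higher by the joint value while it stands up
- primer_lid (a joint): how far that lid stands above its closed place, m: 0 fully home, 0.007 to 0.010 at the start. It slides straight down stiffly, at about 4 N, stays where it is left (no spring), and stops at 0; it does not come off. Its top flexes a little under the finger (about 8 N per mm)
- polish_tin: the flat tin of shoe polish: round steel tin 84 mm across and only 26 mm high when closed, with a dark steel slip lid, 0.07 to 0.13 kg, standing loose. Origin at the centre of its underside, z up
- polish_lid_top (a point): centre of the upper face of the lid of the flat tin of shoe polish (dark steel slip lid 84 mm across, flat on top); 26 mm above the bench when the lid is home, higher by the joint value while it stands up
- polish_lid (a joint): how far that lid stands above its closed place, m: 0 fully home, 0.007 to 0.010 at the start. It slides straight down stiffly, at about 4 N, stays where it is left (no spring), and stops at 0; it does not come off. Its top flexes a little under the finger (about 8 N per mm)
- awl: bystander, loose: awl with a wooden handle, lying, 133 mm long and 28 mm thick; origin under the front end of the handle, the blade along its +x
- glue_brush: bystander, loose: flat glue brush, lying, about 160 mm long, 24 mm wide, 11 mm thick; origin on its underside behind the ferrule, bristles along its +x
- thread_spool: bystander, loose: wooden spool of thread standing on end, 48 mm across, 60 mm high; origin at the centre of its underside
- heel_lifts: bystander, loose: stack of four black rubber heel lifts, about 75 by 75 mm, 26 mm high; origin at the centre of its underside
- edge_bottle: bystander, loose: small amber glass bottle with a black cap, 42 mm across, 94 mm high, standing; origin at the centre of its underside
- hammer: bystander, loose: shoemaker's hammer, lying, about 240 mm long and 31 mm high; origin on its underside near the middle of the handle, the head 100 mm along its +x and 110 mm wide across. Beyond it at the left edge stands a fixed iron stand with an upturned shoe, 275 mm high
- rivet_box: bystander, loose: low open wooden box of rivets, 100 by 70 mm, 30 mm high; origin at the centre of its underside. Behind it along the far edge are a glue box and tool rack (fixed, up to 200 mm high), at the right edge a leather splitter (200 mm)
Not all that is in view belongs to the job. What is shaped like the primer_tub but red or yellow is not meant.

How it is judged:
On the way, in this order (a step that is already met when the one before it is completed fails the run):
1. the lid of the tall tin of sole cement is pressed home by the fingers (value of joint cement_lid below 0.0015 m and contact force between the fingers and cement_tin above 0.3 N), for 0.04 s.
2. the lid of the squat white tub of primer is pressed home by the fingers (value of joint primer_lid below 0.0015 m and contact force between the fingers and primer_tub above 0.3 N), for 0.04 s.
3. the lid of the flat tin of shoe polish is pressed home by the fingers (value of joint polish_lid below 0.0015 m and contact force between the fingers and polish_tin above 0.3 N), for 0.04 s.
At the end, for the whole second after the job is handed in: all three lids within 1.5 mm of fully home; the containers upright on the bench (within 3 degrees), at rest and within 25 mm of where they stood (value of joint each of cement_lid, primer_lid, polish_lid below 0.0015 m and angle between each of cement_tin, primer_tub, polish_tin's own z axis and vertical below 0.05 rad and height (world z) of each of cement_tin, primer_tub, polish_tin below 0.004 m and distance of each of cement_tin, primer_tub, polish_tin from where it was at the start of the episode below 0.025 m and linear speed of each of cement_tin, primer_tub, polish_tin below 0.02 m/s); the robot touches nothing.
It fails at once if the primer tub or the polish tin is closed while the cement tin is still open (value of joint cement_lid above 0.0025 m and value of joint any of primer_lid, polish_lid below 0.0015 m).
It fails at once if the polish tin is closed while the primer tub is still open (value of joint primer_lid above 0.0025 m and value of joint polish_lid below 0.0015 m).
It fails at once if a container or its lid is pressed harder than 35 N (contact force between the fingers and cement_tin above 35 N or contact force between the fingers and primer_tub above 35 N or contact force between the fingers and polish_tin above 35 N).
It fails at once if a container is lifted, tipped or shifted: underside over 10 mm up, tilted over 12 degrees, or over 25 mm away (height (world z) of any of cement_tin, primer_tub, polish_tin above 0.01 m or angle between any of cement_tin, primer_tub, polish_tin's own z axis and vertical above 0.21 rad or distance of any of cement_tin, primer_tub, polish_tin from where it was at the start of the episode above 0.025 m).
It fails at once if a tool or supply is moved more than 25 mm (distance of any of awl, glue_brush, thread_spool, heel_lifts, edge_bottle, hammer, rivet_box from where it was at the start of the episode above 0.025 m).
It also fails if it takes over 54 s, if anything falls off the work surface, if the arm or the gripper's body presses on something with over 40 N, if the wrist force passes 120 N, or if a joint passes its speed limit or range.

### The arm

A 6-joint arm with a two-finger parallel gripper is mounted at the origin on the work surface. World frame = base frame: x ahead of the robot, y to its left, z up, the work surface at z = 0. Lengths are in m, angles in rad, forces in N, time in s.
With the tool pointing down it reaches from about 0.3 to 0.95 m from the base axis. Payload 3.1 kg.
Tool frame: the origin (TCP) lies at the very end of the fingers, on their centre line; the grasp point (between the pads) lies 19 mm behind it (r.grasp_offset is the z of the grasp point in the tool frame, in m); z points along the fingers, y is the line along which they close (so a half turn about z gives the same grasp; the last joint's range is limited). The gripper opens to 85 mm and grips with 20 to 120 N. Pads are 22 mm wide; open, the fingers measure 114 mm over their backs; the gripper's body (76 mm by 85 mm) begins 54 mm behind the grasp point. The pads swing forward as they close: fully open they stand 13 mm farther back than shut.
Start: joints at [-1.401, 0.308, 1.634, -0, 1.2, -0.07], TCP at [0.148, -0.607, 0.231] pointing down, gripper open.
Joint ranges: [-3.06, 3.06], [-0.79, 1.96], [0.05, 2.63], [-1.19, 4.34], [0.05, 2.64], [-2.94, 2.94]. Speed limits (rad/s): [2.79, 2.79, 3.14, 3.14, 3.14, 3.14].

### API

Orientations are given as a unit quaternion [x, y, z, w].
In Python, from plant import r, vision, job, spotter gives the robot as it stands.
- The arm moves only by the tool step_arm, never from a script. Its argument "steps" is text: rows parted by semicolons, each of 5 numbers parted by spaces: the closure, from 0 (fully open) to 1 (shut), then the shift along the tool's x, y, z in cm, then the turn about the tool's z in rad. A call has 1 to 12 rows; each row shifts and turns the commanded pose from where the row before left it, along the tool's axes as they then stand; what a row does not reach is not made up. A row lasts 1/8 s, in which the tool goes at most 62.5 mm and 10.7 degrees, less where a joint would pass 70% of its speed; a pose out of reach is approached as far as the arm can. A call is refused whole if a number of a shift passes 6.25 or a number of a turn 0.188, either way. A call with a gripper value outside its range is refused whole. The fingers move at their own pace and stop on an object; "squeeze" is the grip in N (left out, the last holds). Time passes only in rows, so rows that do not move let the fingers close. It gives the time, the measured TCP pose, the force, the opening and the grip force at its end, in the units of the state.
- r.state(): the state, without advancing time (a new reading comes with each control period).
- vision.grab_frame(name): name is "scene" or "top"; returns a dict with "image" (480x640x3 uint8, red, green, blue), "depth" (480x640 float32, m along the optical axis (not along the pixel's ray), 0 where there is no reading), "vertical_fov" (degrees; the focal length in pixels is half the picture's height over the tangent of half this angle, whatever the lens; pixels are square), "cx", "cy" (the principal point, pixels), "distortion" ([k1, k2, p1, p2, k3] as OpenCV has them; the pictures are not rectified), "position" and "attitude" of the camera in the world. Camera axes: x right, y down, z forward; pixel columns grow to the right and rows downward; lengths in m; the calibration is good to about 2 mm. A picture is of the moment at which its call begins.
- job.hand_in(): hands the job in; it is judged then, once.
Trained networks look in a picture, given as the dict that the camera call returned (one of the last four; its "shot" number tells which), for a name from the list of things; names that differ only in an ending like _2 or _b are one class to them, and where a whole thing is asked for, a point or a joint stands for the part that bears it (a point fixed in the world has none). Each returns a list of dicts, best first, with "confidence" (0 to 1); they miss things now and then, are a little off and sometimes report something else, mostly with a low value. They report only what shows in the picture. A call takes as long as a camera call. They do not tell look-alikes from the thing itself.
- spotter.boxes_of(picture, label): "extent" ([left, top, right, bottom] in pixels, round what is visible of it).
- spotter.outline_of(picture, label): "pixels" (480x640 bool, what is visible of it) and "extent" ([left, top, right, bottom] in pixels, round what is visible of it).
- spotter.pinpoint(picture, label): "location" ([row, column] in pixels: a listed point, or the origin of a listed thing).
The state is a dict: "time_s": time; "joints": joint angles; "joint_velocities": joint speeds; "joint_torque": joint torques, N m; "ee_pos": TCP position; "tool_rot": TCP orientation; "force": force on the tool from outside, world axes, zero at the start; "moment": the same for the moment, N m; "width": finger opening in m; "gripper_force": force on a finger pad.
Only numpy, scipy, OpenCV 4.12 (cv2) and the standard library are available. Lean on these libraries where they do the work, as an engineer would, in place of code of your own. Each camera call takes 0.05 s, during which the arm holds its last target. There are 200 camera calls.

## Working session

There is one attempt and no reset: what is moved stays moved. The work goes in short steps, Python scripts to look and compute and a tool call to move; the robot and the scene stay as the last step left them, time stands still between calls to the robot, and variables do not carry over. Pictures are saved under pics/ and viewed, at most 10 in all, crops included, and the job is handed in when it is done.

Besides the shell and the picture viewer there is one more tool, called after ">>>" as name(argument=value, ...) on one line, values as JSON. step_arm: Moves the arm, as the interface text tells. Its arguments: {"type":"object","properties":{"steps":{"type":"string"},"squeeze":{"type":"number"}},"required":["steps"]}

```bash
mkdir -p pics
cat > h.py <<'E'
import numpy as np, cv2
from scipy.spatial.transform import Rotation as R
def K(f):
    h=f["image"].shape[0]; fl=h/2/np.tan(np.radians(f["vertical_fov"])/2)
    return np.array([[fl,0,f["cx"]],[0,fl,f["cy"]],[0,0,1]])
def rot(f):
    a=np.array(f["attitude"]); return a if a.shape==(3,3) else R.from_quat(a).as_matrix()
def ray(f,row,col):
    p=cv2.undistortPoints(np.array([[[col,row]]],float),K(f),np.array(f["distortion"],float))[0,0]
    return np.array(f["position"]),rot(f)@np.array([p[0],p[1],1.])
def at_depth(f,row,col,n=2):
    r,c=int(round(row)),int(round(col)); d=f["depth"][max(r-n,0):r+n+1,max(c-n,0):c+n+1]; d=d[d>0]
    o,v=ray(f,row,col); return o+v*np.median(d) if d.size else None
def at_z(f,row,col,z):
    o,v=ray(f,row,col); return o+v*(z-o[2])/v[2]
def tri(f,a,g,b):
    o,v=ray(f,*a);p,w=ray(g,*b); s=np.linalg.lstsq(np.c_[v,-w],p-o,rcond=None)[0]
    A,B=o+v*s[0],p+w*s[1]; return (A+B)/2,np.linalg.norm(A-B)
E
cat > m.py <<'E'
from plant import r,vision,job,spotter
from h import *
np.set_printoptions(precision=4,suppress=True)
s=r.state();print(s["time_s"],s["ee_pos"],s["tool_rot"],s["force"],s["width"])
F={n:vision.grab_frame(n) for n in("scene","top")}
for n,f in F.items():
    cv2.imwrite(f"pics/{n}0.png",f["image"][:,:,::-1]); print(n,f["position"],f["attitude"],f["vertical_fov"],f["distortion"],(f["depth"]>0).mean())
P={}
for l in["cement_lid_top","primer_lid_top","polish_lid_top","cement_tin","primer_tub","polish_tin","awl","glue_brush","thread_spool","heel_lifts","edge_bottle","hammer","rivet_box"]:
    for n,f in F.items():
        for d in spotter.pinpoint(f,l)[:3]:
            rc=d["location"]; P.setdefault((l,n),rc)
            print(l,n,round(d["confidence"],2),np.round(rc,1),at_depth(f,*rc))
    if (l,"scene") in P and (l,"top") in P: print("  tri",*tri(F["scene"],P[l,"scene"],F["top"],P[l,"top"]))
E
python3 m.py
```

```text
0.0 [ 0.1483 -0.6063  0.23  ] [ 0.9928  0.1196 -0.0001 -0.0012] [-0.5661  0.0987 -0.1316] 0.08534996561496265
scene [1.2669 0.3174 1.129 ] [ 0.5232  0.7959 -0.2515 -0.1722] 49.895431248999635 [-0.1436  0.      0.      0.      0.    ] 0.9958854166666666
top [0.3421 0.0593 1.1336] [ 0.7093 -0.6951  0.0838 -0.0818] 49.916670224517986 [-0.0768  0.      0.      0.      0.    ] 0.9959505208333334
cement_lid_top scene 0.6 [263.  402.2] [0.586  0.2337 0.1106]
cement_lid_top top 0.68 [231.5 223.9] [0.5819 0.2429 0.1106]
  tri [0.5834 0.2383 0.1093] 0.00988657777383075
primer_lid_top scene 0.78 [166.8 210.2] [ 0.4644 -0.3706  0.0655]
primer_lid_top scene 0.63 [169.1 265. ] [ 0.4104 -0.2232  0.0651]
primer_lid_top scene 0.57 [194.5 198. ] [ 0.5671 -0.3479  0.0657]
primer_lid_top top 0.96 [250.3 498.7] [ 0.5634 -0.3365  0.0652]
primer_lid_top top 0.84 [253.  441.9] [ 0.554  -0.2117  0.0716]
primer_lid_top top 0.74 [315.9 447.7] [ 0.4229 -0.2208  0.0655]
  tri [ 0.5427 -0.3006  0.1692] 0.005166514511157874
polish_lid_top scene 0.93 [242.3 316.1] [0.5633 0.0014 0.0339]
polish_lid_top top 0.81 [255
[... 1841 characters left out ...]
  0.0093] 0.0005668393129281892
edge_bottle scene 0.96 [308.3 282.9] [0.7753 0.009  0.0428]
edge_bottle top 0.57 [172.8 336.6] [0.7336 0.0115 0.0547]
edge_bottle top 0.44 [176.2 303. ] [0.7224 0.0856 0.0593]
edge_bottle top 0.24 [189.9 457.2] [ 0.7115 -0.2658  0.0203]
  tri [0.7551 0.0032 0.0011] 0.01229733961049754
hammer scene 0.9 [300.4 483.3] [0.5482 0.4485 0.0173]
hammer top 0.88 [259.2 142.3] [0.537  0.4376 0.0172]
hammer top 0.2 [232.4 223.4] [0.58   0.2438 0.1104]
  tri [0.5391 0.4469 0.0009] 0.007391019391824197
rivet_box scene 0.79 [258.1 197. ] [ 0.7164 -0.273   0.005 ]
rivet_box top 0.85 [192.5 459.2] [ 0.7072 -0.2718  0.0148]
  tri [ 0.7128 -0.2768 -0.0023] 4.711651703681058e-05
```

View pics/top0.png

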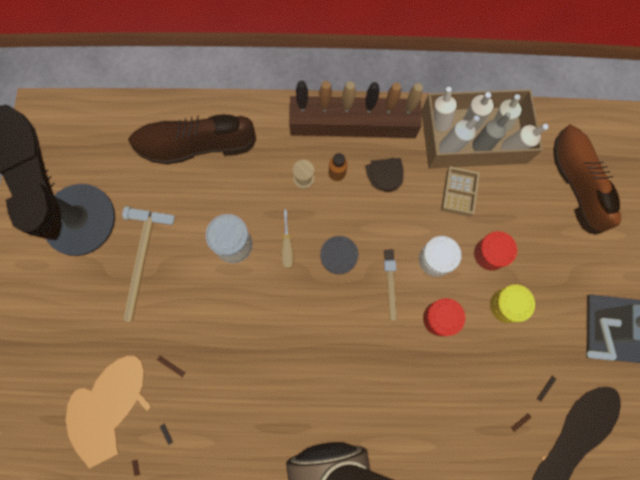

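View pics/scene0.png

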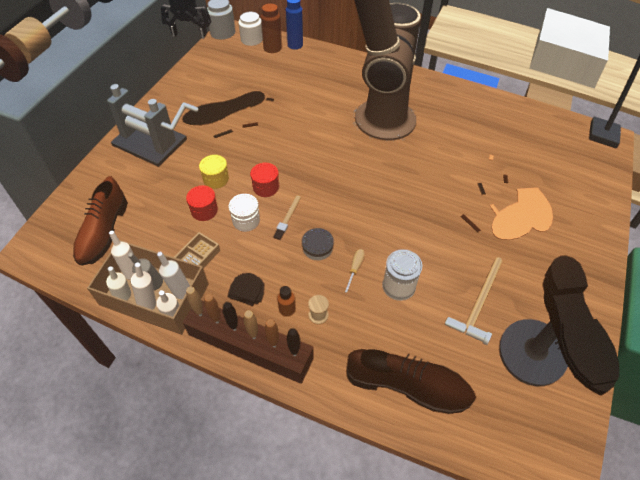

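The top picture shows the cement tin at (col 228, row 235), the polish tin at (339, 255) and the white tub at (441, 255). Three tubs could be mistaken for the primer: red at (497, 250), red at (446, 317) and yellow at (515, 303). I choose the white one. The scene view agrees: cement (403, 263), polish (317, 242), white tub (244, 208). Next I'll fit the lid centres from the depth in both views and check the choice in a close crop.

```bash
cat > fit.py <<'E'
from plant import r,vision,job,spotter
from h import *
np.set_printoptions(precision=4,suppress=True)
def cloud(f):
    h,w=f["depth"].shape; u,v=np.meshgrid(np.arange(w),np.arange(h))
    p=cv2.undistortPoints(np.stack([u,v],-1).reshape(-1,1,2).astype(float),K(f),np.array(f["distortion"],float))[:,0]
    d=f["depth"].reshape(-1,1); P=np.c_[p,np.ones(len(p))]*d
    return (P@rot(f).T+f["position"]),d[:,0]>0
def lids(show=True):
  out={}
  for n in("scene","top"):
    f=vision.grab_frame(n); P,ok=cloud(f)
    for l,c,z0,rad in(("cement",(.584,.238),.102,.045),("primer",(.553,-.213),.066,.0385),("polish",(.556,0),.026,.042)):
        m=ok&(np.hypot(*(P[:,:2]-c).T)<.06)&(P[:,2]>z0-.008)&(P[:,2]<z0+.03)
        q=P[m]; zt=np.median(q[:,2][q[:,2]>z0-.002]); q=q[abs(q[:,2]-zt)<.004]
        (x,y),rr=cv2.minEnclosingCircle(q[:,:2].astype(np.float32)); 
        print(l,n,"n",len(q),"top z",zt,"mean",q[:,:2].mean(0),"circ",np.array([x,y]),rr)
  return f
if __name__=="__main__":
  f=lids()
  cv2.imwrite("pics/crop.png",cv2.resize(f["image"][200:300,180:540,::-1],None,fx=2.2,fy=2.2))
E
python3 fit.py
```

```text
cement scene n 566 top z 0.1107576597697757 mean [0.5812 0.2377] circ [0.5806 0.2371] 0.03679170459508896
primer scene n 496 top z 0.07295632676882757 mean [ 0.5548 -0.2135] circ [ 0.5543 -0.2143] 0.040487539023160934
polish scene n 619 top z 0.03352850141644026 mean [0.5578 0.0035] circ [0.556  0.0032] 0.043218277394771576
cement top n 854 top z 0.11075657553844331 mean [0.579  0.2392] circ [0.5801 0.2396] 0.03540228679776192
primer top n 999 top z 0.07204634516976127 mean [ 0.5528 -0.2125] circ [ 0.5538 -0.2133] 0.04017498716711998
polish top n 1078 top z 0.0333534287551811 mean [0.5558 0.0031] circ [0.5564 0.0026] 0.04217272624373436
```

View pics/crop.png

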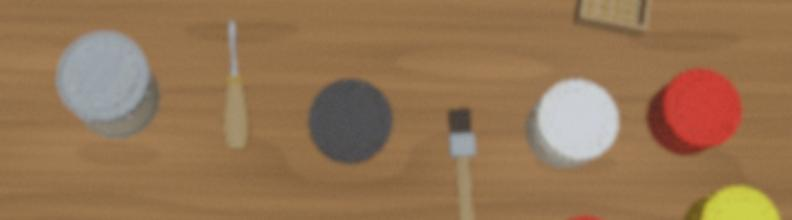

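The crop shows the white ribbed tub at about (575, 122), with the red and yellow tubs off to its right, so the choice holds. Both views put the lid tops at 110.7, 72.5 and 33.4 mm, meaning each stands up 6.5–9 mm as described. Lid centres are cement (0.580, 0.2385), primer (0.554, -0.2135) and polish (0.5565, 0.003). I'll shut the fingers and move above the cement tin.

>>> step_arm(steps="1 3.1 -3.59 0 0;1 3.1 -3.59 0 0;1 3.1 -3.59 0 0;1 3.1 -3.59 0 0;1 3.1 -3.59 0 0;1 3.1 -3.59 0 0;1 3.1 -3.59 0 0;1 3.1 -3.59 0 0;1 3.1 -3.59 0 0;1 3.1 -3.59 0 0", squeeze=20)

```text
time_s: 2.75
ee_pos: [0.365, -0.1835, 0.2317]
tool_rot: [0.993, 0.119, 0.001, 0.0]
force: [0.3, -0.3, 0.6]
width: 0.0001
gripper_force: 0.0
```

>>> step_arm(steps="1 3.1 -3.59 0 0;1 3.1 -3.59 0 0;1 3.1 -3.59 0 0;1 3.1 -3.59 0 0;1 3.1 -3.59 0 0;1 3.1 -3.59 0 0;1 3.1 -3.59 0 0;1 3.1 -3.59 0 0;1 3.1 -3.59 0 0;1 3.1 -3.59 0 0;1 0 0 0 0;1 0 0 0 0")

```text
time_s: 4.25
ee_pos: [0.5796, 0.2372, 0.2308]
tool_rot: [0.993, 0.12, -0.001, 0.0]
force: [-0.4, -0.2, 0.5]
width: -0.0004
gripper_force: 0.0
```

>>> step_arm(steps="1 0 0 3 0;1 0 0 3 0;1 0 0 3 0;1 0 0 2 0;1 0 0 0 0;1 0 0 0 0")

```text
time_s: 5.0
ee_pos: [0.5811, 0.2375, 0.1225]
tool_rot: [0.993, 0.119, 0.001, -0.0]
force: [0.2, 0.3, 0.4]
width: -0.0
gripper_force: 0.0
```

>>> step_arm(steps="1 0 0 0.2 0;1 0 0 0.2 0;1 0 0 0.2 0;1 0 0 0.2 0;1 0 0 0 0")

```text
time_s: 5.62
ee_pos: [0.5799, 0.2375, 0.1129]
tool_rot: [0.993, 0.12, -0.0, 0.0]
force: [0.3, 0.2, 0.2]
width: -0.0001
gripper_force: 0.0
```

>>> step_arm(steps="1 0 0 0.15 0;1 0 0 0.15 0;1 0 0 0.15 0;1 0 0 0.15 0;1 0 0 0.15 0;1 0 0 0 0")

```text
time_s: 6.38
ee_pos: [0.5803, 0.2377, 0.1057]
tool_rot: [0.993, 0.12, 0.0, -0.0]
force: [-0.9, -0.1, 3.0]
width: -0.0
gripper_force: 1.6
```

>>> step_arm(steps="1 0 0 0.1 0;1 0 0 0.1 0;1 0 0 0.1 0;1 0 0 0 0")

```text
time_s: 6.88
ee_pos: [0.5803, 0.2376, 0.1027]
tool_rot: [0.993, 0.12, 0.0, -0.0]
force: [-1.3, 0.4, 2.2]
width: -0.0001
gripper_force: 1.5
```

>>> step_arm(steps="1 0 0 0.1 0;1 0 0 0 0")

```text
time_s: 7.12
ee_pos: [0.5803, 0.2376, 0.1018]
tool_rot: [0.993, 0.12, 0.0, -0.0]
force: [-0.5, 0.6, 3.2]
width: -0.0
gripper_force: 1.6
```

>>> step_arm(steps="1 0 0 0.07 0;1 0 0 0 0")

```text
time_s: 7.38
ee_pos: [0.5803, 0.2377, 0.1015]
tool_rot: [0.993, 0.12, 0.0, -0.0]
force: [-1.3, -0.9, 5.6]
width: 0.0001
gripper_force: 2.5
```

>>> step_arm(steps="1 0 0 0.05 0;1 0 0 0 0")

```text
time_s: 7.62
ee_pos: [0.5803, 0.2376, 0.1013]
tool_rot: [0.993, 0.12, 0.0, -0.0]
force: [-2.1, 0.3, 6.3]
width: 0.0002
gripper_force: 3.2
```

>>> step_arm(steps="1 0 0 0.1 0;1 0 0 0 0")

```text
time_s: 7.88
ee_pos: [0.5803, 0.2376, 0.1009]
tool_rot: [0.993, 0.12, 0.0, 0.0]
force: [-2.4, -0.7, 9.5]
width: -0.0003
gripper_force: 4.5
```

>>> step_arm(steps="1 0 0 -0.5 0;1 0 0 -2.5 0;1 0 0 -3 0;1 0 0 -3 0;1 0 0 0 0")

```text
time_s: 8.5
ee_pos: [0.5819, 0.2381, 0.1919]
tool_rot: [0.993, 0.12, 0.003, -0.0]
force: [0.6, 0.1, -0.5]
width: -0.0001
gripper_force: 0.0
```

```bash
python3 fit.py | grep top
```

```text
cement scene n 676 top z 0.10191709030574825 mean [0.5819 0.2369] circ [0.5817 0.2368] 0.04454398155212402
primer scene n 485 top z 0.073036245916281 mean [ 0.5547 -0.214 ] circ [ 0.5531 -0.215 ] 0.040566276758909225
polish scene n 634 top z 0.03339323663836846 mean [0.5584 0.0033] circ [0.5572 0.0024] 0.0432240255177021
cement top n 90 top z 0.10175378314844585 mean [0.5889 0.2067] circ [0.5874 0.2106] 0.030028102919459343
primer top n 996 top z 0.07205477519284464 mean [ 0.5531 -0.2128] circ [ 0.5535 -0.2133] 0.040206264704465866
polish top n 1077 top z 0.033347639407385055 mean [0.5559 0.0032] circ [0.5565 0.0026] 0.042201653122901917
```

The cement lid is home: its top now reads 101.9 mm. Next is the primer tub.

>>> step_arm(steps="1 -1.47 4.8 0 0;1 -1.47 4.8 0 0;1 -1.47 4.8 0 0;1 -1.47 4.8 0 0;1 -1.47 4.8 0 0;1 -1.47 4.8 0 0;1 -1.47 4.8 0 0;1 -1.47 4.8 0 0;1 -1.47 4.8 0 0;1 0 0 0 0;1 0 0 0 0")

```text
time_s: 9.98
ee_pos: [0.553, -0.2127, 0.1876]
tool_rot: [0.993, 0.119, -0.001, -0.001]
force: [-0.5, 0.4, 0.2]
width: -0.0001
gripper_force: 0.0
```

>>> step_arm(steps="1 0 0 3 0;1 0 0 3 0;1 0 0 3 0;1 0 0 1.5 0;1 0 0 0 0;1 0 0 0 0")

```text
time_s: 10.72
ee_pos: [0.5553, -0.2135, 0.0857]
tool_rot: [0.993, 0.12, 0.001, 0.001]
force: [0.2, 0.2, 0.5]
width: 0.0003
gripper_force: 0.0
```

>>> step_arm(steps="1 0 0 0.3 0;1 0 0 0.3 0;1 0 0 0.3 0;1 0 0 0.15 0;1 0 0 0.15 0;1 0 0 0.15 0;1 0 0 0.15 0;1 0 0 0.15 0;1 0 0 0 0")

```text
time_s: 11.85
ee_pos: [0.5541, -0.2135, 0.068]
tool_rot: [0.993, 0.12, -0.0, -0.0]
force: [-1.6, -0.0, 3.6]
width: 0.0001
gripper_force: 1.6
```

>>> step_arm(steps="1 0 0 0.1 0;1 0 0 0.1 0;1 0 0 0 0")

```text
time_s: 12.22
ee_pos: [0.5541, -0.2135, 0.0659]
tool_rot: [0.993, 0.12, -0.0, -0.0]
force: [-2.2, -0.5, 4.0]
width: -0.0
gripper_force: 1.6
```

>>> step_arm(steps="1 0 0 0.1 0;1 0 0 0 0")

```text
time_s: 12.48
ee_pos: [0.5542, -0.2135, 0.0654]
tool_rot: [0.993, 0.12, -0.0, -0.0]
force: [-2.7, 0.2, 5.2]
width: 0.0002
gripper_force: 2.8
```

>>> step_arm(steps="1 0 0 0.08 0;1 0 0 0 0")

```text
time_s: 12.72
ee_pos: [0.5542, -0.2135, 0.0651]
tool_rot: [0.993, 0.12, -0.0, -0.0]
force: [-3.8, 1.5, 7.8]
width: -0.0
gripper_force: 4.0
```

>>> step_arm(steps="1 0 0 -0.5 0;1 0 0 -2.5 0;1 0 0 -3 0;1 0 0 0 0;1 1.08 -4.19 0 0;1 1.08 -4.19 0 0;1 1.08 -4.19 0 0;1 1.08 -4.19 0 0;1 1.08 -4.19 0 0;1 0 0 0 0;1 0 0 0 0")

```text
time_s: 14.1
ee_pos: [0.5564, 0.0028, 0.1232]
tool_rot: [0.993, 0.12, -0.001, 0.0]
force: [-0.1, -0.5, 0.5]
width: 0.0002
gripper_force: 0.0
```

```bash
python3 fit.py | grep primer
```

```text
primer scene n 489 top z 0.06664168695412798 mean [ 0.5552 -0.2135] circ [ 0.5533 -0.2136] 0.04007647931575775
primer top n 958 top z 0.06593237460776324 mean [ 0.5531 -0.2128] circ [ 0.5535 -0.2127] 0.0398859940469265
  return _methods._mean(a, axis=axis, dtype=dtype,
  ret = ret.dtype.type(ret / rcount)
fit.py:17: RuntimeWarning: Mean of empty slice.
  print(l,n,"n",len(q),"top z",zt,"mean",q[:,:2].mean(0),"circ",np.array([x,y]),rr)
  ret = um.true_divide(
```

The primer lid is home too, at 66 mm. Next is the polish tin.

>>> step_arm(steps="1 0 0 3 0;1 0 0 3 0;1 0 0 2 0;1 0 0 0 0;1 0 0 0 0")

```text
time_s: 14.82
ee_pos: [0.5577, 0.0021, 0.0449]
tool_rot: [0.993, 0.119, 0.001, 0.0]
force: [-0.1, 0.4, -0.1]
width: -0.0001
gripper_force: 0.0
```

>>> step_arm(steps="1 0 0 0.2 0;1 0 0 0.2 0;1 0 0 0.2 0;1 0 0 0.15 0;1 0 0 0.15 0;1 0 0 0.15 0;1 0 0 0.15 0;1 0 0 0.15 0;1 0 0 0 0")

```text
time_s: 15.95
ee_pos: [0.5569, 0.0029, 0.0308]
tool_rot: [0.993, 0.12, -0.0, -0.0]
force: [-0.4, 0.2, 2.9]
width: 0.0001
gripper_force: 1.6
```

>>> step_arm(steps="1 0 0 0.15 0;1 0 0 0.15 0;1 0 0 0.1 0;1 0 0 0.1 0;1 0 0 0 0")

```text
time_s: 16.58
ee_pos: [0.5569, 0.0029, 0.0257]
tool_rot: [0.993, 0.12, -0.0, -0.0]
force: [-1.4, 0.2, 2.9]
width: -0.0001
gripper_force: 1.6
```

>>> step_arm(steps="1 0 0 0.08 0;1 0 0 0 0")

```text
time_s: 16.82
ee_pos: [0.5569, 0.0029, 0.0253]
tool_rot: [0.993, 0.12, -0.0, -0.0]
force: [-1.2, 1.0, 5.8]
width: 0.0002
gripper_force: 3.0
```

>>> step_arm(steps="1 0 0 0.08 0;1 0 0 0 0")

```text
time_s: 17.08
ee_pos: [0.557, 0.0029, 0.025]
tool_rot: [0.993, 0.12, -0.0, -0.0]
force: [-3.7, 1.3, 8.8]
width: -0.0001
gripper_force: 4.3
```

>>> step_arm(steps="1 0 0 -0.5 0;1 0 0 -2.5 0;1 0 0 -4 0;1 0 0 -5 0;1 -5 0 -3 0;1 -5 0 0 0;1 -5 0 0 0;1 0 0 0 0;1 0 0 0 0")

```text
time_s: 18.2
ee_pos: [0.4122, -0.033, 0.1745]
tool_rot: [0.993, 0.119, 0.001, 0.0]
force: [0.8, -0.3, 1.2]
width: -0.0001
gripper_force: 0.0
```

```bash
python3 fit.py 2>&1| grep "top z"
```

```text
cement scene n 697 top z 0.10170988466531772 mean [0.5814 0.2376] circ [0.5809 0.2373] 0.04415855556726456
primer scene n 485 top z 0.06657691690228584 mean [ 0.555  -0.2134] circ [ 0.5543 -0.2149] 0.04142824932932854
polish scene n 601 top z 0.026239102030613415 mean [0.5572 0.0034] circ [0.5562 0.0045] 0.04344666004180908
cement top n 1032 top z 0.10178175759593544 mean [0.5784 0.2391] circ [0.5799 0.2396] 0.043407514691352844
primer top n 967 top z 0.06572222044538212 mean [ 0.553  -0.2128] circ [ 0.5537 -0.2132] 0.03969675675034523
polish top n 901 top z 0.0258564107443342 mean [0.5597 0.0059] circ [0.5566 0.0026] 0.04218389093875885
```

All three lids read home, the containers haven't moved, and the arm is clear.

```bash
python3 -c "
from plant import job
print(job.hand_in())"
```

```text
the job is handed in; nothing more can be done
None
```

The cement, primer and polish lids were pressed home in that order, with at most about 10 N measured at the wrist; both cameras show all three closed and the containers where they stood, and the job is handed in (it returned no verdict).

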